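Find the rattling sample case and present it

ROBOT

A 6-joint arm with a two-finger parallel gripper is mounted at the origin on the work surface. World frame = base frame: x ahead of the robot, y to its left, z up, the work surface at z = 0. Lengths are in m, angles in rad, forces in N, time in s.
With the tool pointing down it reaches from about 0.4 to 0.825 m from the base axis. Payload 7 kg.
Tool frame: the origin (TCP) lies at the very end of the fingers, on their centre line; the grasp point (between the pads) lies 19 mm behind it; z points along the fingers, y is the direction in which the jaws open and shut (so a half turn about z gives the same grasp; the last joint's range is limited). The gripper opens to 88 mm and grips with 3 to 60 N. Pads are 19 mm wide; open, the fingers measure 130 mm over their backs; the gripper's body (78 mm by 193 mm) begins 47 mm behind the grasp point.
Start: joints at [-0.842, 0.359, 0.012, 0, -1.224, -0.288], TCP at [0.288, -0.61, 0.227] pointing down, gripper open.
Joint ranges: [-3.07, 3.07], [-1.43, 2.12], [-1.02, 1.25], [-3.03, 1.67], [-3.05, -0], [-3.03, 3.03]. Speed limits (rad/s): [2.39, 2.39, 3.01, 3.14, 3.14, 3.14].

INTERFACE

Orientations are given as a unit quaternion [w, x, y, z].
In Python, from plant import arm, effector, inverse_kinematics, grab_frame, camera_info, workorder, monitor gives the robot as it stands. Calls block until the motion is done:
- arm.movep(position, orientation): joint-space move of the TCP to a pose.
- arm.move_straight(position, rot=None, v=0.15): straight line of the TCP; rot=None keeps the orientation; v is the mean speed in m/s.
- arm.goto_joints(angles): joint-space move.
- effector.let_go() and effector.grab(grip_force=None): open the fingers fully, or close them until they stop; grip_force is the grip in N (None keeps the last).
- arm.dwell(seconds).
- inverse_kinematics(position, orientation): joint angles nearest the present ones, or None.
- grab_frame(name): name is "scene" or "top"; returns the picture (384x512x3 uint8, blue, green, red); there is no depth.
- camera_info(name): a dict with "fovy" (degrees; the focal length in pixels is half the picture's height over the tangent of half this angle, whatever the lens; pixels are square), "cx", "cy" (the principal point, pixels), "pose" (4x4, takes a point from camera to world coordinates). Camera axes: x right, y down, z forward; pixel columns grow to the right and rows downward; lengths in m; the calibration is good to about 2 mm. A picture is of the moment at which its call begins. camera_info takes no time and is no camera call.
A pose or a line that the arm cannot do raises arm.PlanningError and nothing moves.
- workorder.close_job(): hands the job in, once; it reports no verdict.
Readings, each from a call of its own:
- monitor.current_clock(): time.
- monitor.current_joint_pos(): joint angles.
- monitor.current_joint_vel(): joint speeds.
- monitor.current_tau(): joint torques, N m.
- monitor.current_position(): TCP position.
- monitor.current_tcp_rot(): TCP orientation.
- monitor.current_ft_force(): force on the tool from outside, world axes, zero at the start.
- monitor.current_ft_torque(): the same for the moment, N m.
- monitor.current_gripper_width(): finger opening in m.
Only numpy, scipy, OpenCV 4.12 (cv2) and the standard library are available. Lean on these libraries where they do the work, as an engineer would, in place of code of your own. Each camera call takes 0.05 s, during which the arm holds its last target. There are 200 camera calls.

TASK

One of the three sealed cases on the lab bench has a loose grinding ball in it. Working from the robot's left to its right, pick up each case in turn, shake it or rock it end to end well clear of the bench, and set it back flat where it stood, leaving the other things on the bench alone. Then pick up the case that rattled (if it is the last one, simply keep it) and finish while still holding it, level and still, about 15 cm above the middle of the steel hand-over plate.

Things in the scene. Friction and masses are not known exactly. Their poses are not given: they have to be found in the camera images.
- case_left_center (a point): centre (23 mm above the underside) of a sealed case, the one on the robot's left (largest y) of three alike: grey plastic box, flat aluminium lid, dark corner posts, 140 mm long (own x, within 0.35 rad of world x), 58 wide (own y), 46 tall (own z, up). Flat on the bench; grip it across its width. Empty, a case weighs 0.25 to 0.42 kg, each different: weight does not tell which one rattles.
- case_middle_center (a point): centre (23 mm above the underside) of a sealed case, the middle one of three alike: grey plastic box, flat aluminium lid, dark corner posts, 140 mm long (own x, within 0.35 rad of world x), 58 wide (own y), 46 tall (own z, up). Flat on the bench; grip it across its width. One of the three, any of them, holds a loose 32 mm steel ball of 0.135 kg; nothing is loose in the others.
- case_right_center (a point): centre (23 mm above the underside) of a sealed case, the one on the robot's right (smallest y) of three alike: grey plastic box, flat aluminium lid, dark corner posts, 140 mm long (own x, within 0.35 rad of world x), 58 wide (own y), 46 tall (own z, up). Flat on the bench; grip it across its width. The cavity is 130 x 48 x 36 mm; the ball starts mid-way and rolls freely 49 mm to either end.
- plate_top (a point): centre of the top face of the steel hand-over plate with a white inlay, 130 mm (x) by 180 mm (y), 6 mm thick, fixed flat on the bench beyond the row of cases
- vial_a: bystander, to be left alone: small round amber glass vial, 26 mm diameter, 50 mm tall, between the left and middle cases on the robot's side; origin under its centre
- vial_b: bystander, to be left alone: small round clear glass vial, 26 mm diameter, 50 mm tall, between the middle and right cases on the robot's side; origin under its centre
- holder: bystander, to be left alone: flat aluminium sample-holder ring, 40 mm diameter, 8 mm tall, between the left and middle cases on the far side; origin under its centre
- driver: bystander, to be left alone: screwdriver lying on the bench to the left of the left case
- mortar: bystander, to be left alone: white ceramic bowl, 90 mm diameter, 45 mm tall, to the right of the right case
- puck: bystander, to be left alone: brass disc, 38 mm diameter, 14 mm tall, between the middle and right cases on the far side; origin under its centre
- mug: bystander, to be left alone: blue ceramic mug, 80 mm diameter, 90 mm tall, at the left edge of the work area

How it is judged:
By the outcome, as a careful person would: the job done as asked, in the order asked, and still so for the second after the job is handed in, while the arm keeps its last pose, push and grip.
It also fails if it takes over 72 s, if anything falls off the work surface, if the arm or the gripper's body presses on something with over 40 N, if the wrist force passes 120 N, or if a joint passes its speed limit or range.

## Working session

There is one attempt and no reset: what is moved stays moved. The work goes in short steps, each a Python script; the robot and the scene stay as the last script left them, time stands still between calls to the robot, and variables do not carry over. Pictures are saved under pics/ and viewed, about 8 in all and at most 12, crops included, and the job is handed in when it is done.

```bash
mkdir -p pics; ls; python3 - <<'E'
from plant import *
import cv2
for n in("scene","top"):
    f=grab_frame(n); cv2.imwrite(f"pics/{n}0.png",f); print(n,camera_info(n))
print(monitor.current_clock(),monitor.current_ft_force())
E
```

```text
pics
scene {'fovy': 43.404193870955254, 'cx': 257.85394062559567, 'cy': 192.44552424090116, 'pose': array([[-0.87297897,  0.36401635, -0.32465337,  0.99296869],
       [ 0.48770797,  0.64192439, -0.59167053,  0.91427296],
       [-0.00697483, -0.67485196, -0.73792017,  1.1395189 ],
       [ 0.        ,  0.        ,  0.        ,  1.        ]])}
top {'fovy': 50.976558234783546, 'cx': 256.46885713544043, 'cy': 197.48369207368222, 'pose': array([[-1.90381094e-02, -9.85451561e-01,  1.68886858e-01,
         3.02357691e-01],
       [-9.99818458e-01,  1.88955511e-02, -2.45136230e-03,
         2.24433938e-02],
       [-7.75511458e-04, -1.68902868e-01, -9.85632396e-01,
         1.41178877e+00],
       [ 0.00000000e+00,  0.00000000e+00,  0.00000000e+00,
         1.00000000e+00]])}
0.1 [-0.15522591 -0.36467497 -0.28856553]
```

View pics/top0.png

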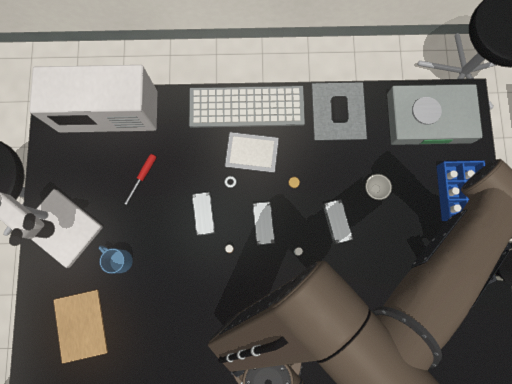

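View pics/scene0.png

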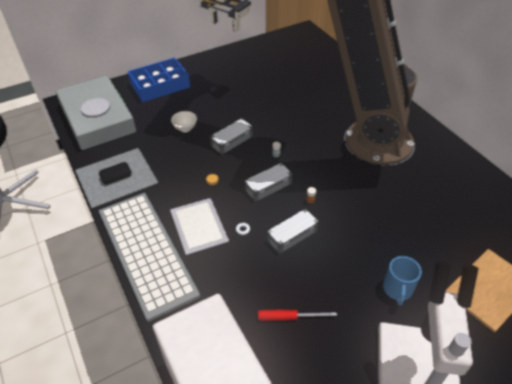

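The top view shows the cases at about (203,213), (263,223) and (338,221), and the plate at (252,152). In the scene view the cases are at (293,230), (268,181) and (232,135), and the plate is at (199,225). Next I measure them in both views.

```bash
cat > h.py <<'E'
from plant import *
import cv2, numpy as np
from scipy.spatial.transform import Rotation as R
def ray(n,uv,z):
    c=camera_info(n);f=192/np.tan(np.radians(c["fovy"]/2));P=c["pose"]
    d=P[:3,:3]@np.array([(uv[0]-c["cx"])/f,(uv[1]-c["cy"])/f,1]);o=P[:3,3]
    return o+d*(z-o[2])/d[2]
def blob(n,img,seed,z,thr,r=45):
    """contour of bright low-saturation blob nearest the seed, cast to plane z -> rect centre,size,yaw"""
    hsv=cv2.cvtColor(img,cv2.COLOR_BGR2HSV)
    m=((hsv[...,2]>thr)&(hsv[...,1]<70)).astype(np.uint8)
    w=np.zeros_like(m);cv2.circle(w,seed,r,1,-1);m&=w
    cs,_=cv2.findContours(m,cv2.RETR_EXTERNAL,cv2.CHAIN_APPROX_NONE)
    c=max((c for c in cs if cv2.pointPolygonTest(c,seed,True)>-8),key=cv2.contourArea)
    pts=np.array([ray(n,p,z)[:2] for p in c[:,0].astype(float)])
    (x,y),(a,b),_=rc=cv2.minAreaRect((pts*1000).astype(np.float32))
    q=cv2.boxPoints(rc);e=max((q[1]-q[0],q[2]-q[1]),key=np.linalg.norm)
    yaw=(np.arctan2(e[1],e[0])+np.pi/2)%np.pi-np.pi/2
    return np.round([x,y,max(a,b),min(a,b),yaw],3),c
E
python3 - <<'E'
from h import *
S={"top":[(203,213),(263,223),(338,221),(252,152)],"scene":[(293,228),(268,178),(232,133),(199,225)]}
out=[]
for n in S:
    im=cv2.imread(f"pics/{n}0.png");v=im.copy()
    for i,s in enumerate(S[n]):
        for thr in (90,130):
            r,c=blob(n,im,s,0.046 if i<3 else .006,thr,r=36);print(n,i,thr,r)
            cv2.drawContours(v,[c],-1,(0,0,255) if thr==90 else (0,255,0),1)
    x,y=(170,110) if n=="top" else (155,95)
    out.append(cv2.resize(v[y:y+160,x:x+200],None,fx=2,fy=3.0 if 0 else 2,interpolation=0))
cv2.imwrite("pics/chk.png",np.hstack(out))
E
```

```text
top 0 90 [4.86101e+02 2.04041e+02 1.44704e+02 6.34530e+01 1.21000e-01]
top 0 130 [4.86184e+02 2.02944e+02 1.39767e+02 6.04460e+01 1.21000e-01]
top 1 90 [ 4.50155e+02 -1.09500e+00  1.41829e+02  6.24850e+01  6.10000e-02]
top 1 130 [ 4.49239e+02 -1.79800e+00  1.38815e+02  5.94120e+01  9.30000e-02]
top 2 90 [ 4.50395e+02 -2.56893e+02  1.43221e+02  6.28660e+01  2.27000e-01]
top 2 130 [ 4.50699e+02 -2.58381e+02  1.40017e+02  5.95830e+01  2.30000e-01]
top 3 90 [711.559  33.631 183.89  134.305   1.432]
top 3 130 [711.441  33.662 178.915 129.337   1.432]
scene 0 90 [4.87820e+02 2.05684e+02 1.48995e+02 7.72150e+01 1.26000e-01]
scene 0 130 [4.88392e+02 2.01934e+02 1.43801e+02 6.48660e+01 1.13000e-01]
scene 1 90 [4.52248e+02 1.66700e+00 1.45041e+02 7.79210e+01 9.90000e-02]
scene 1 130 [ 4.52953e+02 -1.99600e+00  1.39586e+02  5.94300e+01  8.30000e-02]
scene 2 90 [ 4.50268e+02 -2.53820e+02  1.50519e+02  7.87990e+01  2.72000e-01]
scene 2 130 [ 4.51555e+02 -2.59646e+02  1.44282e+02  5.79350e+01  2.62000e-01]
scene 3 90 [713.581  31.288 189.404 136.684   1.431]
scene 3 130 [713.567  31.266 182.612 131.007   1.432]
```

View pics/chk.png

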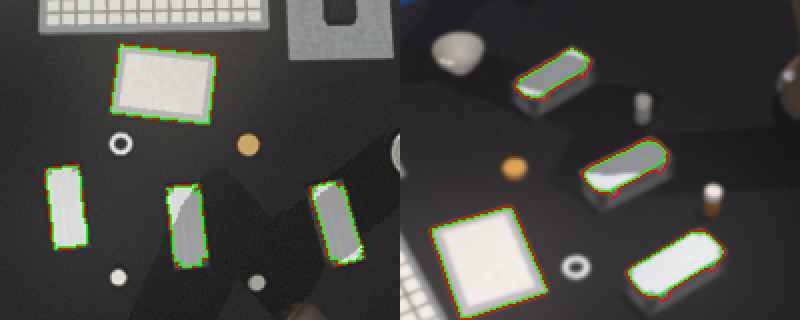

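Both views agree to within about 3 mm, and the sizes match (140 x 59 mm lids, 130 x 180 mm plate). Next I check IK without moving, then do the left case.

```bash
cat >> h.py <<'E'
C=[((.4872,.2028),.119),((.4510,-.0018),.088),((.4510,-.2590),.242)]
PL=np.array([.7125,.0325])
def pose(xy,zg,yaw,th=0.):
    r=R.from_euler("ZYX",[yaw,th,np.pi])      # tool x along case x, z down
    q=r.as_quat();return np.array([*xy,zg])+r.apply([0,0,.019]),np.roll(q,1)
ZG,ZH=.027,.22
def toolmeas(n=12):
    F,T=[],[]
    q=np.roll(monitor.current_tcp_rot(),-1);r=R.from_quat(q)
    for _ in range(n):
        F.append(monitor.current_ft_force());T.append(monitor.current_ft_torque());arm.dwell(.03)
    return np.mean(F,0),r.apply(np.mean(T,0),inverse=True),np.std(T,0)
def pick(i):
    xy,yaw=C[i];t=monitor.current_clock()
    p,q=pose(xy,ZH-.08,yaw);arm.movep(p,q)
    p,q=pose(xy,ZG,yaw);arm.move_straight(p,v=.12)
    effector.grab(50);print("width",monitor.current_gripper_width())
    p,q=pose(xy,ZH,yaw);arm.move_straight(p,v=.2)
    print("picked",monitor.current_clock()-t)
def rock(i):
    xy,yaw=C[i];A=[];b=[]
    for th in (.35,.15,-.35,-.15):
        arm.movep(*pose(xy,ZH,yaw,th));arm.dwell(.6 if abs(th)>.2 else .3)
        F,T,s=toolmeas();print(th,"F",F.round(2),"Ttool",T.round(4),"sd",s.round(4))
        A.append([1,np.sin(th),np.sign(th)*np.cos(th)]);b.append(T)
    c=np.linalg.lstsq(np.array(A),np.array(b),rcond=None)[0];print("const/slope/STEP\n",c.round(4))
    arm.movep(*pose(xy,ZH,yaw));print("t",monitor.current_clock())
def place(i):
    xy,yaw=C[i]
    p,q=pose(xy,ZG+.02,yaw);arm.move_straight(p,v=.2)
    p,q=pose(xy,ZG+.0005,yaw);arm.move_straight(p,v=.04);arm.dwell(.2)
    print("Fz down",monitor.current_ft_force()[2])
    effector.let_go();p,q=pose(xy,ZH-.08,yaw);arm.move_straight(p,v=.2);print("t",monitor.current_clock())
E
python3 - <<'E'
from h import *
print("start rot",monitor.current_tcp_rot())
ok=True
for xy,yaw in C+[(PL,-.139)]:
    for z,th in((ZG,0),(ZH,0),(ZH,.35),(ZH,-.35)):
        j=inverse_kinematics(*pose(xy,z,yaw,th));ok&=j is not None
        print(z,th,None if j is None else np.round(j,2))
if ok: pick(0);rock(0)
cv2.imwrite("pics/s1.png",grab_frame("scene"))
E
```

```text
start rot [-2.32616293e-04 -2.18577199e-01  9.75819373e-01  7.11175021e-04]
0.027 0 [ 0.77  0.37 -0.57  0.   -0.63  0.92]
0.22 0 [ 0.77  0.14 -0.35  0.   -1.09  0.92]
0.22 0.35 [ 0.64  0.34 -0.05 -0.17 -1.49  1.09]
0.22 -0.35 [ 0.92 -0.05 -0.76  0.41 -0.66  0.47]
0.027 0 [ 0.44  0.27 -0.74  0.   -0.56  1.22]
0.22 0 [ 0.44  0.   -0.5   0.   -1.07  1.22]
0.22 0.35 [ 0.36  0.23 -0.25 -0.09 -1.44  1.33]
0.22 -0.35 [ 0.56 -0.23 -0.84  0.26 -0.66  0.92]
0.027 0 [-0.14  0.36 -0.59  0.   -0.63  1.96]
0.22 0 [-0.14  0.12 -0.36  0.   -1.08  1.96]
0.22 0.35 [-0.07  0.29 -0.24  0.11 -1.38  1.84]
0.22 -0.35 [-0.28  0.   -0.45 -0.23 -0.82  2.22]
0.027 0 [ 0.32  0.6  -0.13  0.   -0.84  1.11]
0.22 0 [ 0.32  0.44  0.07  0.   -1.21  1.11]
0.22 0.35 [ 0.25  0.65  0.44 -0.13 -1.69  1.19]
0.22 -0.35 [ 0.4   0.26 -0.36  0.29 -0.67  0.83]
width 0.057419096828115905
picked 5.775
0.35 F [-0.3   0.23 -3.75] Ttool [-0.0881  1.4716  0.017 ] sd [0.0342 0.0329 0.0281]
0.15 F [ 0.24  0.2  -3.89] Ttool [-0.0807  0.5737  0.0144] sd [0.0447 0.0393 0.0279]
-0.35 F [ 0.37 -0.06 -3.59] Ttool [-0.0866 -1.7436 -0.0186] sd [0.0238 0.0286 0.0193]
-0.15 F [-0.06 -0.05 -3.58] Ttool [-0.094  -0.8456 -0.0061] sd [0.0319 0.0311 0.0344]
const/slope/STEP
 [[-8.7400e-02 -1.3600e-01  1.7000e-03]
 [-3.4900e-02  4.6455e+00  4.0300e-02]
 [ 1.2000e-02  1.5600e-02  4.3000e-03]]
t 11.3917
```

View pics/s1.png

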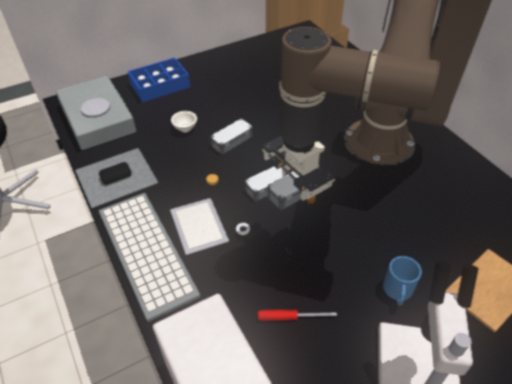

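Fit for the left case: the step term is +0.04 ± 0.015 N·m. A ball should give -0.065, so this case is probably empty, but the extrapolation is noisy. I'll repeat it with a better-conditioned set of tilts, then go on to the next case.

```bash
cat >> h.py <<'E'
def rock(i):
    xy,yaw=C[i];A=[];b=[];w=[]
    for th,n in ((.35,12),(.06,30),(-.35,12),(-.06,30)):
        arm.movep(*pose(xy,ZH,yaw,th));arm.dwell(.5 if abs(th)>.2 else .25)
        r=R.from_quat(np.roll(monitor.current_tcp_rot(),-1));s=-r.apply([1,0,0])[2]
        F,T,_=toolmeas(n);print(th,"sin",round(s,4),"Fz",F[2].round(2),"Ttool",T.round(4))
        A.append([1,s,np.sign(s)]);b.append(T[1])
    c=np.linalg.lstsq(np.array(A),np.array(b),rcond=None)[0];print("const/slope/STEP",c.round(4))
    arm.movep(*pose(xy,ZH,yaw));print("t",monitor.current_clock())
E
python3 - <<'E'
from h import *
rock(0);place(0);pick(1);rock(1);print(monitor.current_gripper_width())
cv2.imwrite("pics/t2.png",grab_frame("top"))
E
```

```text
0.35 sin 0.3421 Fz -3.65 Ttool [-0.0844  1.4666  0.0415]
0.06 sin 0.0615 Fz -3.51 Ttool [-0.088   0.1366  0.0082]
-0.35 sin -0.3425 Fz -3.47 Ttool [-0.092  -1.7479 -0.0404]
-0.06 sin -0.0604 Fz -3.62 Ttool [-0.092  -0.4211 -0.0146]
const/slope/STEP [-0.1423  4.7218 -0.0088]
t 17.8917
Fz down -3.9212761432889915
t 21.1833
width 0.057977402461080595
picked 3.650000000000002
0.35 sin 0.3417 Fz -4.52 Ttool [-0.0853  1.5273  0.0327]
0.06 sin 0.0617 Fz -4.78 Ttool [-0.0952  0.1063  0.0032]
-0.35 sin -0.3422 Fz -4.74 Ttool [-0.1028 -1.806  -0.0375]
-0.06 sin -0.0607 Fz -4.72 Ttool [-0.0965 -0.3773 -0.0077]
const/slope/STEP [-0.1381  5.0752 -0.0688]
t 31.1667
0.057664962692111854
```

View pics/t2.png

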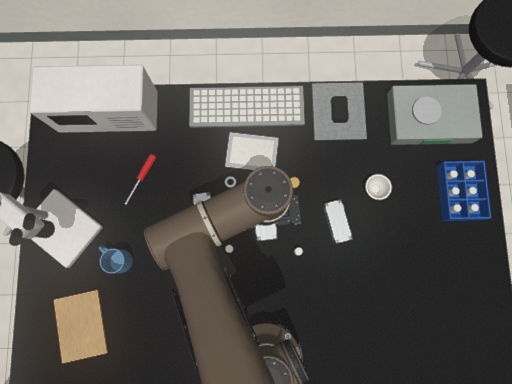

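The middle case gives a step of -0.069 N·m, against -0.065 expected for the ball. The left case's repeat gave -0.009, so it is empty. The top view shows the middle case in the gripper and the neighbours undisturbed. I go on to the right case.

```bash
python3 - <<'E'
from h import *
place(1);pick(2);rock(2);place(2)
im=grab_frame("top");cv2.imwrite("pics/t3.png",im)
im2=grab_frame("scene");cv2.imwrite("pics/s3.png",im2)
for n,m,S in(("top",im,[(203,213),(263,223),(338,221)]),("scene",im2,[(293,228),(268,178),(232,133)])):
    for i,s in enumerate(S):
        try: print(n,i,blob(n,m,s,.046,130,r=36)[0])
        except Exception as e: print(n,i,"hidden",e)
E
```

```text
Fz down -4.69752576307219
t 34.5083
width 0.0579083123573869
picked 3.8167000000000044
0.35 sin 0.3417 Fz -3.83 Ttool [-0.0921  1.5104  0.025 ]
0.06 sin 0.0621 Fz -3.89 Ttool [-0.0824  0.1356  0.0072]
-0.35 sin -0.3421 Fz -4.11 Ttool [-0.0751 -1.792  -0.0463]
-0.06 sin -0.0611 Fz -3.85 Ttool [-0.0873 -0.4349 -0.0048]
const/slope/STEP [-0.1459  4.8736 -0.015 ]
t 44.3417
Fz down -3.8402031635503744
t 47.6333
top 0 [4.86051e+02 2.02077e+02 1.40239e+02 6.13550e+01 1.21000e-01]
top 1 [ 4.48531e+02  3.49000e+00  1.36656e+02  5.82290e+01 -1.90000e-02]
top 2 [ 4.24753e+02 -2.69062e+02  9.16200e+01  6.32640e+01  1.80000e-02]
scene 0 [4.88340e+02 2.00500e+02 1.43961e+02 6.50220e+01 1.19000e-01]
scene 1 [ 4.51412e+02 -2.29300e+00  1.36746e+02  5.91040e+01  9.80000e-02]
scene 2 [ 407.362 -284.591  235.577   85.994    0.542]
```

View pics/s3.png

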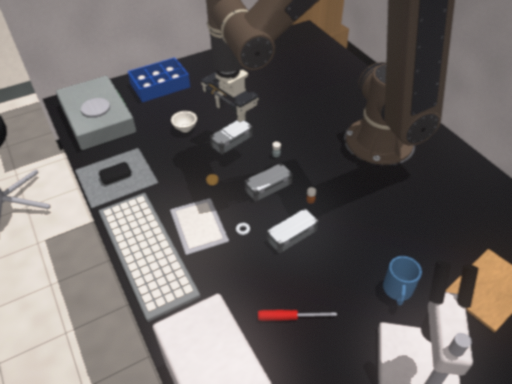

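All three cases stand where they were, and the vials, ring and puck are undisturbed. The right case's step is -0.015 N·m (empty), so the middle case holds the ball. I pick it up and hold it over the plate.

```bash
python3 - <<'E'
from h import *
pick(1)
p,q=pose(PL,.164,C[1][1]); arm.move_straight(np.array([p[0],p[1],ZH-.019]),v=.15)
arm.move_straight(p,v=.08);arm.dwell(1)
print(monitor.current_clock(),monitor.current_position(),p,monitor.current_tcp_rot(),q,np.abs(monitor.current_joint_vel()).max(),monitor.current_gripper_width(),monitor.current_ft_force())
a=grab_frame("scene");b=grab_frame("top")
cv2.imwrite("pics/f.png",np.hstack([cv2.resize(a[80:320,120:400],(400,343)),cv2.resize(b[100:340,140:420],(400,343))]))
E
```

```text
width 0.05773812678763479
picked 3.8166999999999973
55.3083 [0.71249765 0.03248531 0.1449951 ] [0.7125 0.0325 0.145 ] [ 1.14018228e-05  9.99032205e-01  4.39846824e-02 -3.49196143e-06] [6.11730766e-17 9.99032156e-01 4.39858040e-02 2.69335371e-18] 0.0012860228058838923 0.0576519081746319 [ 0.73838294 -0.18127    -4.52029655]
```

View pics/f.png

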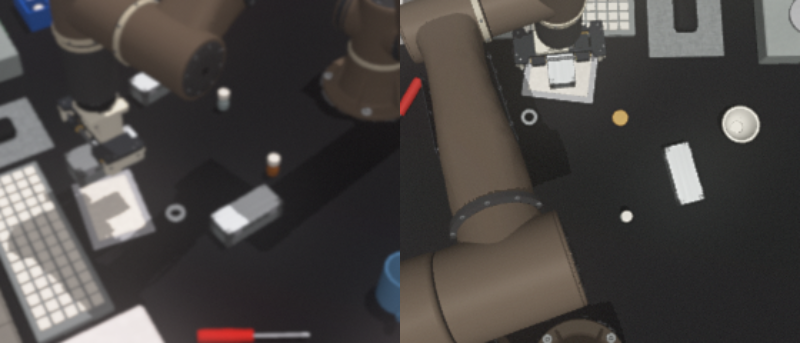

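The case is held level above the plate, and the other two cases and the bystanders are in place.

```bash
python3 -c "
from plant import *
workorder.close_job();print(monitor.current_clock())"
```

```text
the job is handed in; nothing more can be done
the job is handed in; nothing more can be done
```

The middle case rattled. I handed the job in with the gripper still holding it, level and still, over the middle of the hand-over plate. I took each case in turn, left to right, lifted it, rocked it ±0.35 rad end to end about 20 cm above the bench, and set it back.

**Rattle check:** a loose ball should give a wrist-torque step of about -0.065 N·m between the two ends.

| Case | Measured step (N·m) | Result |
|---|---|---|
| Left | -0.009 | empty |
| Middle | -0.069 | holds the ball |
| Right | -0.015 | empty |

My first measurement on the left case gave +0.04. That disagreed with zero, but it was a noisy fit with the wrong sign for a ball, so I rocked the case again with better angles.

**Last checks before handing in:**
- **Time:** the clock read 55.3 s, against the 72 s limit.
- **Position:** the tool was within 0.1 mm of its target, pointing straight down. By calculation the case centre is about 15.4 cm above the plate.
- **Grip:** the fingers were 57.7 mm apart with the case's weight on them, and the joints were practically still.
- **Case positions:** the left case measured within about 2 mm of its start in both views, and the middle case did in the scene view. The top view put the middle case's angle about 0.1 rad off, and the measurement of the right case failed in both views. I put both down to shadow and the arm being in the way. In the pictures all three cases stood flat where they began.
- **Other objects:** those visible in the last pictures looked untouched.

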